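# Make up a one-kilo parts order on the dial scale

## Robot

A 7-joint arm with a two-finger parallel gripper is mounted at the origin on the work surface. World frame = base frame: x ahead of the robot, y to its left, z up, the work surface at z = 0. Lengths are in m, angles in degrees, forces in N, time in s.
With the tool pointing down it reaches from about 0.35 to 0.9 m from the base axis. Payload 7.2 kg.
Tool frame: the origin (TCP) lies on the centre line of the jaws, within the pads' length; the fingertips stand 11 mm ahead of it and the grasp point (between the pads) lies 8 mm behind it (manip.finger_overhang is the distance from the TCP to the fingertips, in m); x points along the fingers, z is the direction in which the jaws open and shut, and the axes are right-handed (so a half turn about x gives the same grasp; the last joint's range is limited). The gripper opens to 85 mm and grips with 20 to 120 N. Pads are 22 mm wide; open, the fingers measure 114 mm over their backs; the gripper's body (76 mm by 85 mm) begins 54 mm behind the grasp point. The pads swing forward as they close: fully open they stand 13 mm farther back than shut.
Start: joints at [-3.908, 23.554, -0.728, 91.456, 0.321, 64.991, -4.71], TCP at [0.625, -0, 0.242] pointing down, gripper open.
Joint ranges: [-169.25, 169.25], [-16.82, 113.86], [-84.01, 82.57], [7.8, 145.47], [-59.2, 239.2], [7.22, 106.19], [-163.78, 163.78]. Speed limits (degrees/s): [136.94, 136.94, 172.46, 172.46, 180, 180, 180].

## Interface

Orientations are given as [roll, pitch, yaw] about the fixed x, y, z axes, in that order (R = Rz(yaw) Ry(pitch) Rx(roll)).
In Python, from rig import manip, vision gives the robot as it stands.
- The arm moves only by the tool send_rows, never from a script. Its argument "targets" is a list of rows, each an object of numbers: "x", "y", "z": the shift along the world's x, y, z in m; "roll": the turn about the world's z in degrees. A call has 1 to 12 rows; each row shifts and turns the commanded pose from where the row before left it; what a row does not reach is not made up. A row lasts 1/8 s, in which the tool goes at most 62.5 mm and 10.7 degrees, less where a joint would pass 70% of its speed; a pose out of reach is approached as far as the arm can. A call with a gripper value outside its range is refused whole. "fingers" is the opening, from -1 (shut) to 1 (fully open), set as the call begins (left out, the last holds). The fingers move at their own pace and stop on an object; "squeeze" is the grip in N (left out, the last holds). Time passes only in rows, so rows that do not move let the fingers close. It gives the time, the measured TCP pose, the force and the opening at its end, in the units of the state.
- manip.get_state(): the state, without advancing time (a new reading comes with each control period).
- vision.snapshot(name): name is "scene" or "side" or "wrist"; returns (picture, depth): 420x560x3 uint8, red, green, blue; 420x560 float32, m along the optical axis (not along the pixel's ray), 0 where there is no reading.
- vision.calibration(name): a dict with "K" (3x3 intrinsics, pixels), "rvec" (rotation vector, rad) and "tvec" (3), from world to camera coordinates, as OpenCV has them. Camera axes: x right, y down, z forward; pixel columns grow to the right and rows downward; lengths in m; the calibration is good to about 2 mm. A picture is of the moment at which its call begins: read the wrist's pose just before it. calibration takes no time and is no camera call; for the wrist camera it gives the pose at the moment of the call.
- manip.hand_in(): hands the job in, once; it reports no verdict.
The state is a dict: "time": time; "joint_pos": joint angles; "joint_velocities": joint speeds; "effort": joint torques, N m; "ee_pos": TCP position; "tool_rot": TCP orientation; "wrist_force": force on the tool from outside, world axes, zero at the start; "wrist_torque": the same for the moment, N m; "finger_gap": finger opening in m.
Only numpy, scipy, OpenCV 4.12 (cv2) and the standard library are available. Lean on these libraries where they do the work, as an engineer would, in place of code of your own. Each camera call takes 0.05 s, during which the arm holds its last target. There are 200 camera calls.

## Task

Make up this order to one kilo on the dial scale: first turn both red pan locks anticlockwise right to their stops to free the pan, then set tins on the pan next to the blue order box, or take them off again, until the pointer comes to rest in the green band. Set the tins down gently and upright, never dropping them; keep the box on the pan, leave the tins you do not need standing on the bench, and leave everything else alone.

Things in the scene. Friction and masses are not known exactly. Their poses are not given: they have to be found in the camera images.
- scale: Fixed white dial bench scale, about 390 mm deep and 300 mm wide. Origin on the bench under the centre of its pan; its x axis points from the dial to the pan, z up. The dial (146 mm diameter, on a console whose highest edge, 180 mm above the bench, lies 135 mm from the pan's centre) slopes up towards the pan at its -x side.
- pan: Flat square-cornered steel weighing pan, 220 mm (x) by 180 mm (y), 6 mm thick, no rim. Origin at the centre of its top face, axes as the scale's. Locked or empty, its top is 150 mm above the bench; free, it sinks level by 40 mm per kg laid on it (spring 245 N/m, well damped, settles in about a second), at most 62 mm.
- pointer (a joint): Red pointer of the dial, coupled to the pan: angle clockwise seen from above, 0 with the pan locked or empty, 3.1416 rad per kg on the pan (3.14 at 1 kg). The green band on the dial runs from 0.945 kg (2.97 rad) to 1.055 kg (3.31 rad); there is a long tick every 0.25 kg from zero, which lies at the dial's lower left seen from its -x side.
- dial (a point): Centre of the dial face, 212 mm from the pan's centre towards the scale's -x, 132 mm above the bench. Fixed to the scale.
- lock_left (a joint): Angle of the pan lock at the pan's left (+y of the scale), anticlockwise seen from above: about 0 to 0.2 rad as found (locked, its steel tongue under the pan's edge), end stop at 1.45 rad (fully open). It turns against about 0.06 N m of friction and stays where left.
- lock_left_grip (a point): Grip point on the axis of the left pan lock, 122 mm from the pan's centre and 175 mm above the bench. The red grip bar is 52 mm long along this point's x axis (which turns with the lock), 14 mm thick along its y, from 12 mm below to 14 mm above the point.
- lock_right (a joint): Angle of the pan lock at the pan's right (-y of the scale); same meaning, direction, stop and friction as the left one.
- lock_right_grip (a point): Grip point of the right pan lock, 122 mm from the pan's centre on the -y side; same bar and axes as the left one.
- order_box_center (a point): Blue closed parts box with a grey lid, 84 mm (x) by 124 mm (y), 45 mm high, unknown weight between 0.58 and 0.93 kg, standing on the half of the pan away from the dial. Point: its centre, 22.5 mm above its underside.
- tall_a_center (a point): Tall round aluminium tin of turned parts with a blue lid, 50 mm diameter, 100 mm high, about 0.28 kg (0.265 to 0.295 kg, depending on the fill). Point: its centre, 50 mm above its underside; z is up along the tin.
- tall_b_center (a point): Tall round aluminium tin of turned parts with a blue lid, 50 mm diameter, 100 mm high, about 0.28 kg (0.265 to 0.295 kg, depending on the fill). Point: its centre, 50 mm above its underside; z is up along the tin.
- short_a_center (a point): Short round aluminium tin of turned parts with a green lid, 50 mm diameter, 60 mm high, about 0.084 kg (0.075 to 0.093 kg, depending on the fill). Point: its centre, 30 mm above its underside; z is up along the tin.
- short_b_center (a point): Short round aluminium tin of turned parts with a green lid, 50 mm diameter, 60 mm high, about 0.084 kg (0.075 to 0.093 kg, depending on the fill). Point: its centre, 30 mm above its underside; z is up along the tin.
- short_c_center (a point): Short round aluminium tin of turned parts with a green lid, 50 mm diameter, 60 mm high, about 0.084 kg (0.075 to 0.093 kg, depending on the fill). Point: its centre, 30 mm above its underside; z is up along the tin.
- tray_stack: Stack of four white perforated trays, 110 x 130 mm, 50 mm high. Bystander; origin at the centre of its underside.
- blower: Green rubber dust blower standing on its base, 62 mm diameter, 105 mm high. Bystander; origin at the centre of its underside.
- oil_bottle: Small amber bottle, 34 mm diameter, 75 mm high. Bystander; origin at the centre of its underside.
- loupe: Black eye loupe standing on its wide end, 34 mm diameter, 28 mm high, among the tins. Bystander; origin at the centre of its underside.
- tweezers: Steel tweezers lying flat, 130 mm long, 6 mm high, among the tins. Bystander; origin at mid-length on the bench.
- screwdriver: Screwdriver with a red handle lying flat, 130 mm long. Bystander; origin under its middle.
- dial_case: Flat grey case, 60 x 60 mm, 18 mm high. Bystander; origin at the centre of its underside.
Mind the look-alikes: they are no part of the job. Leave any purple look-alike of the part that bears short_b_center alone.

How it is judged:
By the outcome, as a careful person would: the job done as asked, in the order asked, and still so for the second after the job is handed in, with the robot touching nothing.
It also fails if it takes over 72 s, if anything falls off the work surface, if the arm or the gripper's body presses on something with over 40 N, if the wrist force passes 120 N, or if a joint passes its speed limit or range.

## Working session

There is one attempt and no reset: what is moved stays moved. The work goes in short steps, Python scripts to look and compute and a tool call to move; the robot and the scene stay as the last step left them, time stands still between calls to the robot, and variables do not carry over. Pictures are saved under pics/ and viewed, about 8 in all and at most 12, crops included, and the job is handed in when it is done.

Besides the shell and the picture viewer there is one more tool, called after "Emit:" as name([rows], argument=value, ...), one row to a line, values as JSON. send_rows: Moves the arm, as the interface text tells. Its arguments: {"type":"object","properties":{"targets":{"type":"array","items":{"type":"object","properties":{"x":{"type":"number"},"y":{"type":"number"},"z":{"type":"number"},"roll":{"type":"number"}}}},"fingers":{"type":"number"},"squeeze":{"type":"number"}},"required":["targets"]}

```bash
mkdir -p pics; ls; cat > h.py <<'E'
import numpy as np, cv2
from rig import manip, vision
def cal(n):
    c=vision.calibration(n); K=np.array(c["K"],float); R=cv2.Rodrigues(np.array(c["rvec"],float))[0]; t=np.array(c["tvec"],float).ravel()
    return K,R,t
def snap(n,f=None):
    c=cal(n); p,d=vision.snapshot(n)
    if f: cv2.imwrite("pics/"+f,cv2.cvtColor(p,cv2.COLOR_RGB2BGR))
    return p,d,c
def ray(c,u,v,z):
    K,R,t=c; o=-R.T@t; d=R.T@np.linalg.solve(K,[u,v,1.]); return o+d*(z-o[2])/d[2]
def cloud(c,d):
    K,R,t=c; v,u=np.indices(d.shape); q=np.stack([(u-K[0,2])/K[0,0]*d,(v-K[1,2])/K[1,1]*d,d],-1); return (q-t)@R
E
python3 - <<'E'
from h import *
a=snap("scene","s0.png"); b=snap("side","d0.png")
np.savez("s0.npz",p=a[0],d=a[1]);np.savez("d0.npz",p=b[0],d=b[1])
cv2.imwrite("pics/both.png",cv2.resize(np.hstack([cv2.imread("pics/s0.png"),cv2.imread("pics/d0.png")]),None,fx=.7,fy=.7))
print(a[2],b[2],manip.get_state())
E
```

```text
pics
(array([[486.32491741,   0.        , 286.95264892],
       [  0.        , 486.32491741, 210.86596075],
       [  0.        ,   0.        ,   1.        ]]), array([[-0.731924  ,  0.68114202, -0.01824289],
       [ 0.54382377,  0.56781819, -0.61793059],
       [-0.41053985, -0.46219914, -0.78602098]]), array([ 0.44156686, -0.17085414,  1.43865856])) (array([[515.94605714,   0.        , 279.01270782],
       [  0.        , 515.94605714, 203.55538625],
       [  0.        ,   0.        ,   1.        ]]), array([[ 0.99094465, -0.13318137, -0.017071  ],
       [-0.08276603, -0.50575971, -0.85869488],
       [ 0.10572834,  0.852332  , -0.51220277]]), array([-0.55361334,  0.13325868,  1.21822104])) {'time': 0.1, 'joint_pos': array([-3.90761891, 23.59516756, -0.72838461, 91.49828516,  0.32114672,
       64.99078506, -4.70867626]), 'joint_velocities': array([-0.05511861, -0.15080944, -0.09217431, -0.12722437,  0.01557568,
       -0.062944  ,  0.04824024]), 'effort': array([ 4.07594271e-03, -6.01830769e+01,  6.85093571e-01, -3.00088871e+01,
        1.40752629e-02,  6.54632138e-03,  2.04316666e-05]), 'ee_pos': array([ 6.24576176e-01, -3.70006982e-05,  2.41546970e-01]), 'tool_rot': array([-175.78247251,   89.9178048 , -175.77984669]), 'wrist_force': array([0.25370731, 0.41231904, 0.03525889]), 'wrist_torque': array([ 0.04214276, -0.04071103,  0.01708489]), 'finger_gap': 0.0851372801244653}
```

View pics/s0.png

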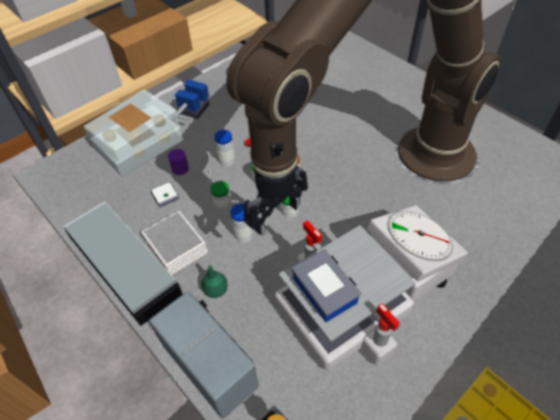

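View pics/d0.png

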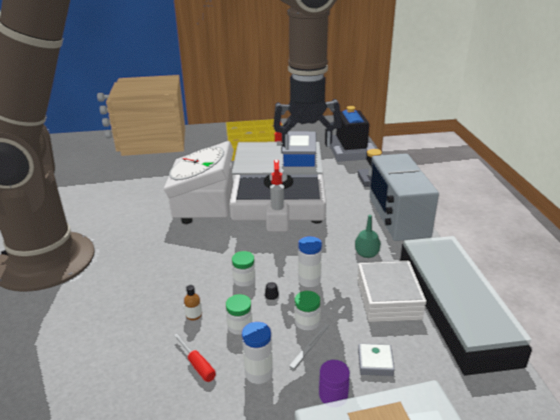

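Scene view: the scale is at (350,280), red locks at (313,233) and (387,318), and the box at (325,283). Side view: green lids are at (243,260), (238,306) and (307,301), blue lids at (310,245) and (257,334). The look-alikes are the purple tin (334,380), the green blower (368,240), the red screwdriver (200,365) and the dial's green band.

```bash
python3 - <<'E'
from h import *
for n,f in(("side","d0.npz"),("scene","s0.npz")):
    z=np.load(f);p,d=z["p"],z["d"];c=cal(n);P=cloud(c,d);h=cv2.cvtColor(p,cv2.COLOR_RGB2HSV)
    for nm,lo,hi in(("green",(50,120,60),(80,255,255)),("blue",(105,150,60),(125,255,255)),("red",(0,170,90),(6,255,255)),("purple",(130,120,30),(150,255,255))):
        m=cv2.inRange(h,lo,hi)
        k,l,s,ce=cv2.connectedComponentsWithStats(m)
        for i in range(1,k):
            if s[i,4]<40: continue
            q=P[(l==i)&(d>0)]
            if len(q)==0 or not(-.7<q[:,1].mean()<.7): continue
            q=q[np.isfinite(q).all(1)]; zt=np.percentile(q[:,2],95); t=q[q[:,2]>zt-.006]
            print(n,nm,s[i],"top z %.3f"%zt,"top c",t.mean(0).round(3),"mid",((t.min(0)+t.max(0))/2).round(3),"ext",np.ptp(t,0).round(3))
    # pan plane, box top
    for lo,hi in((.143,.153),(.19,.2),(.03,.062)):
        q=P[(P[...,2]>lo)&(P[...,2]<hi)&(P[...,1]<-.05)&(P[...,1]>-.6)&(P[...,0]>.25)&(P[...,0]<.9)].astype(np.float32)
        if len(q)>50: print(n,lo,len(q),cv2.minAreaRect(q[:,:2]),q.mean(0))
E
```

```text
side green [232 252  22  17 296] top z 0.062 top c [ 0.461 -0.148  0.06 ] mid [ 0.461 -0.146  0.06 ] ext [0.045 0.051 0.007]
side green [295 291  25  21 405] top z 0.062 top c [ 0.575 -0.298  0.06 ] mid [ 0.575 -0.296  0.06 ] ext [0.047 0.049 0.007]
side green [226 295  24  21 408] top z 0.062 top c [ 0.442 -0.289  0.06 ] mid [ 0.441 -0.288  0.06 ] ext [0.045 0.05  0.008]
side blue [343 111  20  12 146] top z 0.130 top c [0.859 0.452 0.127] mid [0.86  0.461 0.128] ext [0.04  0.097 0.008]
side blue [284 155  30  11 330] top z 0.182 top c [0.622 0.088 0.18 ] mid [0.622 0.089 0.18 ] ext [0.071 0.019 0.008]
side blue [299 237  22  17 310] top z 0.102 top c [ 0.602 -0.172  0.1  ] mid [ 0.602 -0.171  0.1  ] ext [0.046 0.05  0.007]
side blue [243 323  27  24 501] top z 0.102 top c [ 0.467 -0.413  0.1  ] mid [ 0.466 -0.41   0.099] ext [0.045 0.048 0.007]
side red [275 132   7   9  50] top z 0.172 top c [0.594 0.252 0.171] mid [0.594 0.252 0.171] ext [0.008 0.009 0.005]
side red [271 163  11  22 127] top z 0.189 top c [0.558 0.022 0.189] mid [0.558 0.024 0.188] ext [0.008 0.034 0.006]
side red [188 351  27  30 415] top z 0.027 top c [ 0.368 -0.394  0.024] mid [ 0.368 -0.392  0.025] ext [0.044 0.059 0.008]
side purple [ 320  360   29   43 1072] top z 0.062 top c [ 0.587 -0.478  0.06 ] mid [ 0.586 -0.476  0.06 ] ext [0.046 0.05  0.008]Traceback (most recent call last):
  File "<stdin>", line 16, in <module>
cv2.error: OpenCV(4.12.0) /io/opencv/modules/imgproc/src/convhull.cpp:143: error: (-215:Assertion failed) total >= 0 && (depth == CV_32F || depth == CV_32S) in function 'convexHull'
```

```bash
python3 - <<'E'
from h import *
for n,f in(("side","d0.npz"),("scene","s0.npz")):
    z=np.load(f);p,d=z["p"],z["d"];c=cal(n);P=cloud(c,d);h=cv2.cvtColor(p,cv2.COLOR_RGB2HSV)
    if n=="scene":
      for nm,lo,hi in(("green",(50,120,60),(80,255,255)),("blue",(105,150,60),(125,255,255)),("red",(0,170,90),(6,255,255))):
        m=cv2.inRange(h,lo,hi)
        k,l,s,ce=cv2.connectedComponentsWithStats(m)
        for i in range(1,k):
            if s[i,4]<40: continue
            q=P[(l==i)&(d>0)]
            if len(q)==0 or not(-.7<q[:,1].mean()<.7): continue
            zt=np.percentile(q[:,2],95); t=q[q[:,2]>zt-.006]
            print(n,nm,s[i],"top z %.3f"%zt,"top c",t.mean(0).round(3),"mid",((t.min(0)+t.max(0))/2).round(3),"ext",np.ptp(t,0).round(3),cv2.minAreaRect(t[:,:2].astype(np.float32)))
    W=(P[...,1]>-.05)&(P[...,1]<.45)&(P[...,0]>.25)&(P[...,0]<.9)&(d>0)
    for lo,hi in((.146,.156),(.19,.2)):
        m=((P[...,2]>lo)&(P[...,2]<hi)&W).astype(np.uint8)
        m=cv2.morphologyEx(m,cv2.MORPH_OPEN,np.ones((3,3),np.uint8))
        k,l,s,ce=cv2.connectedComponentsWithStats(m)
        for i in range(1,k):
            if s[i,4]>100:
                q=P[l==i].astype(np.float32); print(n,lo,s[i],cv2.minAreaRect(q[:,:2]),q.mean(0))
E
```

```text
Traceback (most recent call last):
cv2.error: OpenCV(4.12.0) /io/opencv/modules/imgproc/src/convhull.cpp:143: error: (-215:Assertion failed) total >= 0 && (depth == CV_32F || depth == CV_32S) in function 'convexHull'
```

Array contiguity/shape for cv2 needs fixing.

```bash
cat >> h.py <<'E'
def rect(q): return cv2.minAreaRect(np.ascontiguousarray(q[:,:2],dtype=np.float32).reshape(-1,1,2))
def blobs(m,mn=40):
    k,l,s,ce=cv2.connectedComponentsWithStats(m)
    return [(s[i],l==i) for i in range(1,k) if s[i,4]>=mn]
E
python3 - <<'E'
from h import *
for n,f in(("side","d0.npz"),("scene","s0.npz")):
    z=np.load(f);p,d=z["p"],z["d"];c=cal(n);P=cloud(c,d);h=cv2.cvtColor(p,cv2.COLOR_RGB2HSV)
    if n=="scene":
      for nm,lo,hi in(("green",(50,120,60),(80,255,255)),("blue",(105,150,60),(125,255,255)),("red",(0,170,90),(6,255,255))):
        for s,l in blobs(cv2.inRange(h,lo,hi)):
            q=P[l&(d>0)]
            if len(q)<5 or not(-.7<q[:,1].mean()<.7): continue
            zt=np.percentile(q[:,2],95); t=q[q[:,2]>zt-.006]
            print(n,nm,s,"z %.3f"%zt,"c",t.mean(0).round(3),"ext",np.ptp(t,0).round(3),rect(t))
    W=(P[...,1]>-.05)&(P[...,1]<.45)&(P[...,0]>.25)&(P[...,0]<.9)&(d>0)
    for lo,hi in((.146,.156),(.19,.2)):
        m=((P[...,2]>lo)&(P[...,2]<hi)&W).astype(np.uint8)
        m=cv2.morphologyEx(m,cv2.MORPH_OPEN,np.ones((3,3),np.uint8))
        for s,l in blobs(m,100):
                q=P[l]; print(n,lo,s,rect(q),q.mean(0).round(3))
E
```

```text
side 0.146 [ 233  142   90   33 1812] ((0.579586386680603, 0.15621317923069), (0.18927161395549774, 0.22050626575946808), 81.0861587524414) [0.554 0.142 0.15 ]
side 0.146 [204 144  21  30 283] ((0.413703590631485, 0.1735040247440338), (0.1720038205385208, 0.049452681094408035), 89.63573455810547) [0.413 0.157 0.151]
side 0.19 [283 132  34  21 596] ((0.6345285177230835, 0.1414189338684082), (0.12593990564346313, 0.08119156956672668), 78.82460021972656) [0.638 0.134 0.195]
scene green [211 182  17  13 192] z 0.066 c [ 0.576 -0.291  0.063] ext [0.047 0.045 0.008] ((0.5766879320144653, -0.29080772399902344), (0.04384709522128105, 0.04303775355219841), 52.804481506347656)
scene green [283 197   7   8  43] z 0.270 c [ 0.589 -0.005  0.278] ext [0.027 0.018 0.038] ((0.5950056910514832, -0.0007483270019292831), (0.03232816979289055, 0.000343343272106722), 34.01842498779297)
scene green [393 223  14   8  49] z 0.156 c [0.4   0.145 0.153] ext [0.016 0.023 0.006] ((0.39792129397392273, 0.14646229147911072), (0.014402549713850021, 0.020604906603693962), 35.33306884765625)
scene green [204 267  22
[... 1302 characters left out ...]
7372437, 0.013268646784126759), 79.85914611816406)
scene 0.146 [379 216  55  56 551] ((0.4104125499725342, 0.18279080092906952), (0.1700497269630432, 0.0381128303706646), 79.77534484863281) [0.411 0.193 0.151]
scene 0.146 [ 279  226  136  115 5201] ((0.577782392501831, 0.15632212162017822), (0.18270517885684967, 0.22204726934432983), 81.10175323486328) [0.563 0.174 0.151]
scene 0.146 [377 231  29  31 154] ((0.44754183292388916, 0.1686326265335083), (0.09423567354679108, 0.007591994944959879), 81.29037475585938) [0.448 0.171 0.151]
scene 0.19 [ 291  250   69   64 2349] ((0.6311111450195312, 0.14615103602409363), (0.1255650371313095, 0.08854614198207855), 79.64962005615234) [0.635 0.15  0.196]
```

Pan centre is at (0.5785, 0.156) with scale yaw ≈ -8.9°. Computed and measured lock positions agree to 3 mm, and lid heights match the 60 and 100 mm tins. I'll go above the right lock and refine with the wrist camera.

Emit:
send_rows([
  {"x": -0.04,"y": 0.025,"roll": -7},
  {"x": -0.024,"y": 0.012},
  {},
], fingers=0.1, squeeze=30)

```text
invalid input at $.targets[0]: expected keys x, y, z, roll
```

```bash
cat > red.py <<'E'
from h import *
import sys
s=manip.get_state(); p,d,c=snap("wrist",sys.argv[1]); P=cloud(c,d); h=cv2.cvtColor(p,cv2.COLOR_RGB2HSV)
print(s["ee_pos"].round(4),s["tool_rot"].round(1),s["finger_gap"],s["time"])
for S,l in blobs(cv2.inRange(h,(0,150,60),(7,255,255)),150):
    q=P[l&(d>0)]; 
    if len(q)<20: continue
    t=q[abs(q[:,2]-.189)<.005]; print(S,len(t))
    if len(t)>20: print(t.mean(0).round(4),rect(t))
E
python3 red.py w1.png
```

```text
[ 0.6246 -0.      0.2415] [-175.8   89.9 -175.8] 0.0851372801244653 0.1
[ 161  131   48   85 2718] 1758
[0.5605 0.0368 0.1893] ((0.5596517324447632, 0.03770871087908745), (0.051555175334215164, 0.013851196505129337), 83.42098999023438)
```

View pics/w1.png

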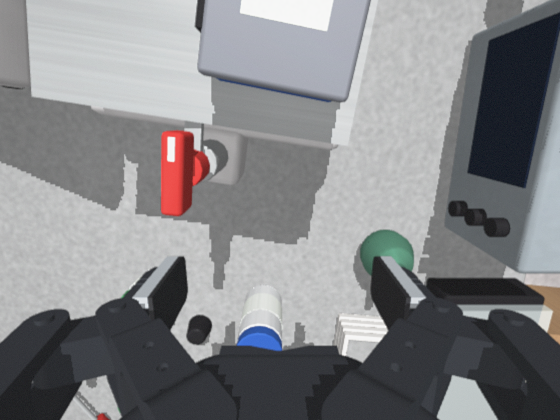

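The wrist view shows the right lock bar at pixel (176,172), with measured size 51.6×13.9 mm, matching the description. Its centre is (0.5597, 0.0377) at 83.4°.

Emit:
send_rows([
  {"x": -0.045,"y": 0.025,"z": 0,"roll": -6.5},
  {"x": -0.02,"y": 0.0125,"z": 0,"roll": 0},
  {"x": 0,"y": 0,"z": -0.04,"roll": 0},
  {"x": 0,"y": 0,"z": -0.0315,"roll": 0},
  {"x": 0,"y": 0,"z": 0,"roll": 0},
], fingers=0.1, squeeze=30)

```text
time: 0.78
ee_pos: [0.5582, 0.0373, 0.1686]
tool_rot: [-165.3, 89.7, -171.8]
wrist_force: [-0.4, 0.2, 0.4]
finger_gap: 0.0466
```

Emit:
send_rows([
  {"x": 0,"y": 0,"z": 0,"roll": 0},
  {"x": 0,"y": 0,"z": 0,"roll": 0},
  {"x": 0,"y": 0,"z": 0,"roll": 0},
  {"x": 0,"y": 0,"z": 0,"roll": 0},
], fingers=-1)

```text
time: 1.27
ee_pos: [0.5599, 0.0376, 0.1722]
tool_rot: [44.7, 90.0, 38.2]
wrist_force: [-5.2, -0.3, 6.2]
finger_gap: 0.0231
```

Emit:
send_rows([
  {"x": 0,"y": 0,"z": 0,"roll": 0},
  {"x": 0,"y": 0,"z": 0,"roll": 0},
])

```text
time: 1.52
ee_pos: [0.5599, 0.0376, 0.1722]
tool_rot: [41.5, 90.0, 34.9]
wrist_force: [-5.3, 0.5, 6.3]
finger_gap: 0.0231
```

The gap stopped at 23 mm, so the tips are catching the red hub under the bar. I'll open, raise 8 mm and regrip.

Emit:
send_rows([
  {"x": 0,"y": 0,"z": 0.002,"roll": 0},
  {"x": 0,"y": 0,"z": 0.006,"roll": 0},
], fingers=-0.2)

```text
time: 1.78
ee_pos: [0.5606, 0.0374, 0.1795]
tool_rot: [9.0, 89.9, 2.5]
wrist_force: [0.5, 0.7, -0.3]
finger_gap: 0.0342
```

Emit:
send_rows([
  {"x": 0,"y": 0,"z": 0,"roll": 0},
  {"x": 0,"y": 0,"z": 0,"roll": 0},
  {"x": 0,"y": 0,"z": 0,"roll": 0},
], fingers=-1)

```text
time: 2.15
ee_pos: [0.5599, 0.0376, 0.1797]
tool_rot: [54.2, 90.0, 47.7]
wrist_force: [-4.1, -0.2, 8.4]
finger_gap: 0.0132
```

Emit:
send_rows([
  {"x": 0,"y": 0,"z": 0,"roll": 10},
  {"x": 0,"y": 0,"z": 0,"roll": 10},
  {"x": 0,"y": 0,"z": 0,"roll": 10},
  {"x": 0,"y": 0,"z": 0,"roll": 10},
  {"x": 0,"y": 0,"z": 0,"roll": 10},
  {"x": 0,"y": 0,"z": 0,"roll": 10},
  {"x": 0,"y": 0,"z": 0,"roll": 10},
  {"x": 0,"y": 0,"z": 0,"roll": 8},
  {"x": 0,"y": 0,"z": 0,"roll": 0},
])

```text
time: 3.28
ee_pos: [0.559, 0.0371, 0.1797]
tool_rot: [124.9, 89.9, -163.5]
wrist_force: [-7.9, -0.8, 11.5]
finger_gap: 0.0135
```

```bash
python3 - <<'E'
from h import *
s=manip.get_state();r=s["tool_rot"];print(r[2]-r[0],s["wrist_torque"],s["wrist_force"],s["finger_gap"],s["joint_pos"])
E
```

```text
-288.4116473814764 [-0.1065706   1.73074566  0.04109966] [-7.93041995 -0.80499935 11.4985302 ] 0.013495462343990943 [  4.47559204  22.0564075  -16.97344361 103.72385228   7.66128613
  55.44471285  55.89321471]
```

Emit:
send_rows([
  {"x": 0,"y": 0,"z": 0,"roll": 3},
  {"x": 0,"y": 0,"z": 0,"roll": 2},
  {"x": 0,"y": 0,"z": 0,"roll": 0},
])

```text
time: 3.65
ee_pos: [0.5592, 0.037, 0.1797]
tool_rot: [117.7, 89.9, -165.9]
wrist_force: [-6.5, -1.8, 11.8]
finger_gap: 0.0135
```

```bash
python3 - <<'E'
from h import *
s=manip.get_state();r=s["tool_rot"];print(r[2]-r[0],s["wrist_torque"],s["wrist_force"],s["finger_gap"])
E
```

```text
-283.59594800315256 [-0.21536963  1.58814279 -0.58392884] [-6.46020095 -1.8268048  11.8076957 ] 0.013544986908138882
```

Torque rose to 0.58 N m, so it is at the stop. I'll release, lift and go to the left lock.

Emit:
send_rows([
  {"x": 0,"y": 0,"z": 0,"roll": 0},
  {"x": 0,"y": 0,"z": 0,"roll": 0},
], fingers=0.1)

```text
time: 3.9
ee_pos: [0.5602, 0.0375, 0.1787]
tool_rot: [-62.2, 90.0, 14.3]
wrist_force: [0.7, 0.3, 0.3]
finger_gap: 0.0469
```

Emit:
send_rows([
  {"x": 0,"y": 0,"z": 0.04,"roll": 0},
  {"x": 0,"y": 0,"z": 0.03,"roll": -10},
  {"x": 0.008,"y": 0.03,"z": 0,"roll": -10},
  {"x": 0.01,"y": 0.03,"z": 0,"roll": -10},
  {"x": 0.01,"y": 0.03,"z": 0,"roll": -10},
  {"x": 0.01,"y": 0.03,"z": 0,"roll": -10},
  {"x": 0,"y": 0.03,"z": 0,"roll": -10},
  {"x": 0,"y": 0.03,"z": 0,"roll": -10},
  {"x": 0,"y": 0.02,"z": 0,"roll": -10},
  {"x": 0,"y": 0,"z": 0,"roll": -6},
  {"x": 0,"y": 0,"z": 0,"roll": 0},
])

```text
time: 5.28
ee_pos: [0.5979, 0.2379, 0.2484]
tool_rot: [-114.3, 90.0, -123.7]
wrist_force: [0.2, -0.6, -0.0]
finger_gap: 0.047
```

```bash
python3 red.py w2.png
```

```text
[0.5979 0.2379 0.2484] [-114.3   90.  -123.7] 0.04698891224352707 5.275
[ 250  127   35   82 1778] 1526
[0.5967 0.2816 0.1896] ((0.5958963632583618, 0.2788373827934265), (0.05072447657585144, 0.013936332426965237), 81.80894470214844)
```

Emit:
send_rows([
  {"x": -0.0015,"y": 0.041,"z": 0,"roll": 1.3},
  {"x": 0,"y": 0,"z": -0.04,"roll": 0},
  {"x": 0,"y": 0,"z": -0.03,"roll": 0},
  {"x": 0,"y": 0,"z": 0,"roll": 0},
])

```text
time: 5.82
ee_pos: [0.5953, 0.2772, 0.1763]
tool_rot: [-142.7, 89.7, -150.8]
wrist_force: [-0.3, -0.1, 0.4]
finger_gap: 0.0466
```

Emit:
send_rows([
  {"x": 0,"y": 0,"z": 0,"roll": 0},
  {"x": 0,"y": 0,"z": 0,"roll": 0},
  {"x": 0,"y": 0,"z": 0,"roll": 0},
  {"x": 0,"y": 0,"z": 0,"roll": 0},
], fingers=-1)

```text
time: 6.32
ee_pos: [0.5966, 0.2788, 0.1808]
tool_rot: [43.6, 89.9, 35.4]
wrist_force: [-3.1, -0.2, 6.3]
finger_gap: 0.0133
```

Emit:
send_rows([
  {"x": 0,"y": 0,"z": 0,"roll": 10},
  {"x": 0,"y": 0,"z": 0,"roll": 10},
  {"x": 0,"y": 0,"z": 0,"roll": 10},
  {"x": 0,"y": 0,"z": 0,"roll": 10},
  {"x": 0,"y": 0,"z": 0,"roll": 10},
  {"x": 0,"y": 0,"z": 0,"roll": 10},
  {"x": 0,"y": 0,"z": 0,"roll": 10},
  {"x": 0,"y": 0,"z": 0,"roll": 8},
  {"x": 0,"y": 0,"z": 0,"roll": 3},
  {"x": 0,"y": 0,"z": 0,"roll": 3},
  {"x": 0,"y": 0,"z": 0,"roll": 0},
])

```text
time: 7.7
ee_pos: [0.5955, 0.2784, 0.1808]
tool_rot: [111.3, 89.9, -172.9]
wrist_force: [-8.3, -1.7, 9.2]
finger_gap: 0.0131
```

```bash
python3 - <<'E'
from h import *
s=manip.get_state();r=s["tool_rot"];print(r[2]-r[0],s["wrist_torque"],s["wrist_force"],s["finger_gap"])
E
```

```text
-284.2307709494993 [-0.52049322  1.9259769  -0.65433401] [-8.28117279 -1.66892119  9.23039835] 0.013109743503046197
```

Emit:
send_rows([
  {"x": 0,"y": 0,"z": 0,"roll": 0},
  {"x": 0,"y": 0,"z": 0,"roll": 0},
], fingers=0.1)

```text
time: 7.95
ee_pos: [0.5971, 0.2785, 0.1794]
tool_rot: [-59.3, 89.9, 16.5]
wrist_force: [0.2, 0.2, -0.4]
finger_gap: 0.0466
```

Emit:
send_rows([
  {"x": 0,"y": 0,"z": 0.04,"roll": 0},
  {"x": 0,"y": 0,"z": 0.035,"roll": -10},
  {"x": 0,"y": -0.05,"z": 0,"roll": -10},
  {"x": 0,"y": -0.05,"z": 0,"roll": -10},
  {"x": 0,"y": -0.05,"z": 0,"roll": -10},
  {"x": 0,"y": -0.05,"z": 0,"roll": -10},
  {"x": 0,"y": -0.05,"z": 0,"roll": -10},
  {"x": 0,"y": -0.05,"z": 0,"roll": -10},
  {"x": 0,"y": -0.05,"z": 0,"roll": -10},
  {"x": 0,"y": -0.05,"z": 0,"roll": -5},
  {"x": 0,"y": -0.05,"z": 0,"roll": 0},
  {"x": 0,"y": 0,"z": 0,"roll": 0},
], fingers=1)

```text
time: 9.45
ee_pos: [0.5957, -0.1774, 0.2538]
tool_rot: [-78.3, 89.8, -87.9]
wrist_force: [1.0, 1.4, -0.7]
finger_gap: 0.0855
```

```bash
cat > dial.py <<'E'
from h import *
import sys
tag=sys.argv[1]
s=manip.get_state();print(s["time"],s["ee_pos"].round(4))
a=np.radians(-8.9);C=np.array([.5785,.1563]);X=np.array([np.cos(a),np.sin(a)]);Y=np.array([-X[1],X[0]])
for n in("scene","side"):
    p,d,c=snap(n,f"{n}_{tag}.png");P=cloud(c,d);K,R,t=c
    rel=P[...,:2]-C;sx=rel@X;sy=rel@Y;h=cv2.cvtColor(p,cv2.COLOR_RGB2HSV)
    ok=d>0
    q=P[ok&(sx>-.1)&(sx<0)&(abs(sy)<.08)&(P[...,2]<.152)&(P[...,2]>.08)]; 
    b=P[ok&(sx>.02)&(sx<.09)&(abs(sy)<.05)]
    print(n,"pan z",np.median(q[:,2]).round(4) if len(q) else None,"box top",np.median(b[:,2]).round(4) if len(b) else None)
    for S,l in blobs(cv2.inRange(h,(0,150,60),(7,255,255)),60):
        t_=P[l&ok]; t_=t_[abs(t_[:,2]-.189)<.007]
        if len(t_)>30: print(" bar",t_.mean(0).round(3),"angle rel scale y",round((rect(t_)[2]-81.1),1),rect(t_)[1])
    # dial: rectified view, x=scale y (seen from -x side: right = -y), up = +x
    dc=np.array([*(C-.212*X),.132]); M=ok&(np.hypot(sx+.212,sy)<.06); A=P[M]
    n_=np.linalg.svd((A-A.mean(0))[::3],full_matrices=False)[2][2]; n_*=np.sign(n_[2])
    u=np.array([-Y[0],-Y[1],0]);u-=n_*(u@n_);u/=np.linalg.norm(u);v=np.cross(n_,u)  # right, up
    dc[2]=A.mean(0)[2]+ -(n_[:2]@(dc[:2]-A.mean(0)[:2]))/n_[2]
    src=[];N=400;k=N/.16
    for du,dv in((-.08,.08),(.08,.08),(.08,-.08),(-.08,-.08)):
        w=K@(R@(dc+u*du+v*dv)+t);src.append(w[:2]/w[2])
    H=cv2.getPerspectiveTransform(np.float32(src),np.float32([[0,0],[N,0],[N,N],[0,N]]))
    W=cv2.warpPerspective(p,H,(N,N),flags=cv2.INTER_CUBIC);cv2.imwrite(f"pics/dial_{n}_{tag}.png",cv2.cvtColor(W,cv2.COLOR_RGB2BGR))
    hw=cv2.cvtColor(W,cv2.COLOR_RGB2HSV); yy,xx=np.indices((N,N));rr=np.hypot(xx-N/2,yy-N/2)
    ang=lambda m:np.degrees(np.arctan2(*(lambda w:(w[0],w[1]))((np.array([ (xx[m]-N/2).mean(), (N/2-yy[m]).mean()])))))
    mr=(((hw[...,0]<8)|(hw[...,0]>172))&(hw[...,1]>110)&(rr<180)&(rr>70)); mg=((hw[...,0]>45)&(hw[...,0]<85)&(hw[...,1]>90)&(rr<190))
    print(" dial n",n_.round(2),"red ang",mr.sum(),ang(mr).round(1),"green ang",mg.sum(),ang(mg).round(1))
E
python3 dial.py a; python3 -c "
import cv2,numpy as np
cv2.imwrite('pics/dials_a.png',np.hstack([cv2.imread('pics/dial_scene_a.png'),cv2.imread('pics/dial_side_a.png')]))"
```

```text
9.45 [ 0.5957 -0.1774  0.2538]
scene pan z 0.1177 box top 0.1629
 bar [0.565 0.038 0.189] angle rel scale y -2.0 (0.01411712821573019, 0.05151921883225441)
 bar [0.597 0.28  0.189] angle rel scale y -5.8 (0.011664209887385368, 0.05036286637187004)
 dial n [-0.34  0.06  0.94] red ang 337 24.7 green ang 3500 46.0
side pan z 0.1163 box top 0.1603
 bar [0.595 0.272 0.187] angle rel scale y -12.6 (0.01573161594569683, 0.04852469637989998)
 bar [0.553 0.032 0.186] angle rel scale y -1.7 (0.011722562834620476, 0.028486503288149834)
 dial n [-0.42 -0.01  0.91] red ang 0 nan green ang 2802 44.7dial.py:27: RuntimeWarning: Mean of empty slice.
  ang=lambda m:np.degrees(np.arctan2(*(lambda w:(w[0],w[1]))((np.array([ (xx[m]-N/2).mean(), (N/2-yy[m]).mean()])))))
  ret = ret.dtype.type(ret / rcount)
```

View pics/dials_a.png

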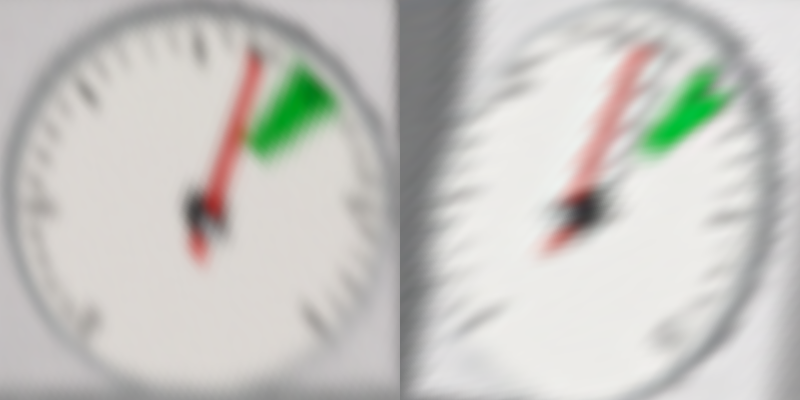

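Both pointer readings (about 20° on the dial, or 0.86 kg) and the pan sink of about 34 mm give a box of about 0.85 kg. Two short tins (+0.168) should land at about 1.02 kg. I'll fetch the short tin at (0.461, -0.146).

Emit:
send_rows([
  {"x": -0.045,"y": 0.0105,"z": 0,"roll": 0},
  {"x": -0.045,"y": 0.0105,"z": 0,"roll": 0},
  {"x": -0.045,"y": 0.0105,"z": -0.03,"roll": 0},
  {"x": 0,"y": 0,"z": -0.055,"roll": 0},
  {"x": 0,"y": 0,"z": -0.055,"roll": 0},
  {"x": 0,"y": 0,"z": -0.045,"roll": 0},
  {"x": 0,"y": 0,"z": -0.032,"roll": 0},
  {"x": 0,"y": 0,"z": 0,"roll": 0},
], fingers=1)

```text
time: 10.55
ee_pos: [0.4603, -0.138, 0.0352]
tool_rot: [167.3, 89.8, 158.2]
wrist_force: [-0.2, 0.9, 1.3]
finger_gap: 0.0856
```

Emit:
send_rows([
  {"x": 0,"y": 0,"z": 0,"roll": 0},
  {"x": 0,"y": 0,"z": 0,"roll": 0},
  {"x": 0,"y": 0,"z": 0,"roll": 0},
  {"x": 0,"y": 0,"z": 0,"roll": 0},
], fingers=-1)

```text
time: 11.05
ee_pos: [0.4626, -0.14, 0.0385]
tool_rot: [1.7, 89.8, -7.5]
wrist_force: [-0.5, 1.9, 5.6]
finger_gap: 0.0492
```

Emit:
send_rows([
  {"x": 0,"y": 0,"z": 0.04,"roll": 0},
  {"x": 0,"y": 0,"z": 0.06,"roll": 0},
  {"x": 0.01,"y": 0.03,"z": 0.055,"roll": 0},
  {"x": 0.01,"y": 0.035,"z": 0.05,"roll": 0},
  {"x": 0.01,"y": 0.055,"z": 0.005,"roll": 0},
  {"x": 0.01,"y": 0.055,"z": 0,"roll": 0},
  {"x": 0.01,"y": 0.05,"z": 0,"roll": 0},
  {"x": 0.0025,"y": 0.025,"z": 0,"roll": 0},
  {"x": 0,"y": 0,"z": -0.03,"roll": 0},
  {"x": 0,"y": 0,"z": -0.03,"roll": 0},
  {"x": 0,"y": 0,"z": -0.016,"roll": 0},
  {"x": 0,"y": 0,"z": 0,"roll": 0},
])

```text
time: 12.55
ee_pos: [0.5134, 0.1093, 0.1698]
tool_rot: [-151.3, 89.9, -160.5]
wrist_force: [0.2, -0.2, -1.5]
finger_gap: 0.0493
```

Emit:
send_rows([
  {"x": 0,"y": 0,"z": -0.008,"roll": 0},
  {"x": 0,"y": 0,"z": -0.007,"roll": 0},
  {"x": 0,"y": 0,"z": -0.004,"roll": 0},
  {"x": 0,"y": 0,"z": -0.003,"roll": 0},
  {"x": 0,"y": 0,"z": 0,"roll": 0},
  {"x": 0,"y": 0,"z": 0,"roll": 0},
])

```text
time: 13.3
ee_pos: [0.5139, 0.1095, 0.1481]
tool_rot: [-1.1, 90.0, -10.3]
wrist_force: [0.9, 0.6, 1.2]
finger_gap: 0.0493
```

```bash
python3 dial.py b 2>/dev/null
```

```text
13.3 [0.5139 0.1095 0.1481]
scene pan z 0.1114 box top 0.1566
 bar [0.566 0.038 0.189] angle rel scale y -9.5 (0.01390320435166359, 0.04905577749013901)
 bar [0.596 0.28  0.189] angle rel scale y -5.0 (0.0121157793328166, 0.05052480474114418)
 dial n [-0.34  0.06  0.94] red ang 629 55.6 green ang 1854 41.8
side pan z 0.1108 box top 0.1549
 bar [0.595 0.272 0.186] angle rel scale y -11.0 (0.01522426214069128, 0.0474696047604084)
 bar [0.561 0.03  0.186] angle rel scale y -2.1 (0.010896023362874985, 0.04758234694600105)
 dial n [-0.41 -0.01  0.91] red ang 258 40.1 green ang 1348 46.0
```

Emit:
send_rows([
  {"x": 0,"y": 0,"z": 0.0015,"roll": 0},
  {"x": 0,"y": 0,"z": 0,"roll": 0},
])

```text
time: 13.65
ee_pos: [0.5139, 0.1095, 0.1496]
tool_rot: [21.3, 90.0, 12.1]
wrist_force: [0.4, -0.3, 0.9]
finger_gap: 0.0494
```

Emit:
send_rows([
  {"x": 0,"y": 0,"z": 0,"roll": 0},
  {"x": 0,"y": 0,"z": 0,"roll": 0},
  {"x": 0,"y": 0,"z": 0,"roll": 0},
], fingers=0.55)

```text
time: 14.02
ee_pos: [0.5138, 0.1096, 0.1494]
tool_rot: [162.9, 90.0, 153.7]
wrist_force: [-1.1, 0.3, -1.0]
finger_gap: 0.0663
```

Emit:
send_rows([
  {"x": 0,"y": 0,"z": 0.02,"roll": 0},
  {"x": 0,"y": 0,"z": 0.03,"roll": 0},
  {"x": 0,"y": 0,"z": 0.045,"roll": 0},
  {"x": 0.01,"y": -0.06,"z": 0,"roll": 0},
  {"x": 0.01,"y": -0.06,"z": 0,"roll": 0},
  {"x": 0.01,"y": -0.06,"z": 0,"roll": 0},
  {"x": 0.01,"y": -0.06,"z": 0,"roll": 0},
  {"x": 0.01,"y": -0.06,"z": 0,"roll": 0},
  {"x": 0.01,"y": -0.06,"z": 0,"roll": 0},
  {"x": 0.002,"y": -0.043,"z": 0,"roll": 0},
  {"x": 0,"y": 0,"z": 0,"roll": 0},
], fingers=0.6)

```text
time: 15.4
ee_pos: [0.5744, -0.2983, 0.2437]
tool_rot: [-116.4, 89.9, -125.9]
wrist_force: [0.1, 0.8, -1.0]
finger_gap: 0.0684
```

```bash
python3 dial.py c 2>/dev/null;  python3 -c "
import cv2,numpy as np
a=np.hstack([cv2.imread('pics/dial_scene_c.png'),cv2.imread('pics/dial_side_c.png')])
b=cv2.imread('pics/side_c.png')
cv2.imwrite('pics/c.png',np.vstack([a[:, :],cv2.resize(b[100:240,140:420],(400,200)).repeat(1,0).copy() if 0 else np.hstack([cv2.resize(b[90:290,140:420],(280,200)),cv2.resize(cv2.imread('pics/scene_c.png')[190:390,240:520],(520,200))])]))"
```

```text
15.4 [ 0.5744 -0.2983  0.2437]
scene pan z 0.1143 box top 0.1594
 bar [0.566 0.038 0.189] angle rel scale y -3.7 (0.01412110310047865, 0.050074219703674316)
 bar [0.596 0.28  0.189] angle rel scale y -8.8 (0.013968723826110363, 0.04909252002835274)
 dial n [-0.34  0.06  0.94] red ang 61 43.5 green ang 1390 49.7
side pan z 0.1134 box top 0.1157
 bar [0.592 0.273 0.186] angle rel scale y -3.3 (0.016581926494836807, 0.04165206849575043)
 dial n [-0.38  0.02  0.93] red ang 52 27.0 green ang 2955 44.8
```

View pics/c.png

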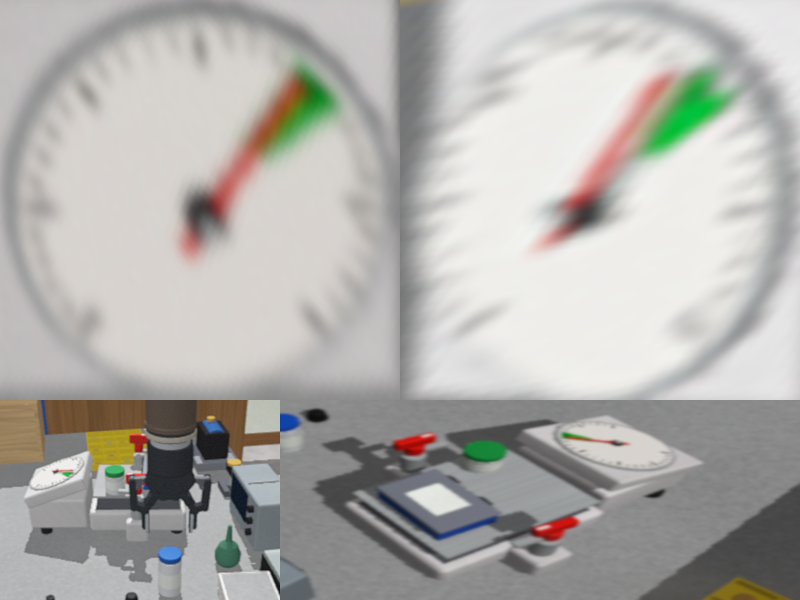

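The dial shows the pointer at the green band's lower edge (about 36.5°, 0.95 kg) and the first tin standing upright. One more short tin gives about 1.03 kg, near the middle, so I'll take the second one at (0.576, -0.294).

Emit:
send_rows([
  {"x": 0.001,"y": 0.004,"z": -0.055,"roll": 0},
  {"x": 0,"y": 0,"z": -0.055,"roll": 0},
  {"x": 0,"y": 0,"z": -0.055,"roll": 0},
  {"x": 0,"y": 0,"z": -0.042,"roll": 0},
  {"x": 0,"y": 0,"z": 0,"roll": 0},
], fingers=0.9)

```text
time: 16.12
ee_pos: [0.575, -0.2863, 0.0344]
tool_rot: [157.5, 89.6, 148.5]
wrist_force: [0.0, -0.6, 0.4]
finger_gap: 0.0812
```

Emit:
send_rows([
  {"x": 0,"y": 0,"z": 0,"roll": 0},
  {"x": 0,"y": 0,"z": 0,"roll": 0},
  {"x": 0,"y": 0,"z": 0,"roll": 0},
  {"x": 0,"y": 0,"z": 0,"roll": 0},
], fingers=-1)

```text
time: 16.62
ee_pos: [0.5785, -0.2898, 0.0403]
tool_rot: [-8.7, 89.8, -17.9]
wrist_force: [-0.1, 1.4, 8.5]
finger_gap: 0.0493
```

Emit:
send_rows([
  {"x": 0,"y": 0,"z": 0.04,"roll": 0},
  {"x": 0,"y": 0,"z": 0.06,"roll": 0},
  {"x": 0,"y": 0.02,"z": 0.055,"roll": 0},
  {"x": -0.005,"y": 0.035,"z": 0.05,"roll": 0},
  {"x": -0.007,"y": 0.06,"z": 0.005,"roll": 0},
  {"x": -0.007,"y": 0.06,"z": 0,"roll": 0},
  {"x": -0.007,"y": 0.06,"z": 0,"roll": 0},
  {"x": -0.007,"y": 0.06,"z": 0,"roll": 0},
  {"x": -0.007,"y": 0.06,"z": 0,"roll": 0},
  {"x": -0.0035,"y": 0.06,"z": 0,"roll": 0},
  {"x": 0,"y": 0.06,"z": 0,"roll": 0},
  {"x": 0,"y": 0.043,"z": 0,"roll": 0},
])

```text
time: 18.12
ee_pos: [0.5328, 0.2316, 0.249]
tool_rot: [44.7, 89.9, 35.6]
wrist_force: [0.3, -0.3, -0.3]
finger_gap: 0.0493
```

Emit:
send_rows([
  {"x": 0,"y": 0,"z": -0.03,"roll": 0},
  {"x": 0,"y": 0,"z": -0.03,"roll": 0},
  {"x": 0,"y": 0,"z": -0.02,"roll": 0},
  {"x": 0,"y": 0,"z": 0,"roll": 0},
  {"x": 0,"y": 0,"z": 0,"roll": 0},
])

```text
time: 18.75
ee_pos: [0.534, 0.2288, 0.169]
tool_rot: [31.2, 89.9, 22.0]
wrist_force: [-0.4, -1.1, -1.0]
finger_gap: 0.0493
```

Emit:
send_rows([
  {"x": 0,"y": 0,"z": -0.008,"roll": 0},
  {"x": 0,"y": 0,"z": -0.006,"roll": 0},
  {"x": 0,"y": 0,"z": -0.003,"roll": 0},
  {"x": 0,"y": 0,"z": -0.002,"roll": 0},
  {"x": 0,"y": 0,"z": 0,"roll": 0},
  {"x": 0,"y": 0,"z": 0,"roll": 0},
])

```text
time: 19.5
ee_pos: [0.5333, 0.2285, 0.1486]
tool_rot: [51.7, 90.0, 42.5]
wrist_force: [-1.1, 0.1, 0.8]
finger_gap: 0.0495
```

```bash
python3 dial.py d 2>/dev/null | grep -v bar; python3 -c "
from h import *;print(manip.get_state()['wrist_force'])"
```

```text
19.5 [0.5333 0.2285 0.1486]
scene pan z 0.1104 box top 0.1552
 dial n [-0.42  0.9   0.13] red ang 0 nan green ang 0 nan
side pan z 0.1173 box top 0.1537
 dial n [-0.38  0.02  0.92] red ang 132 48.1 green ang 1610 43.1
[ 0.14878844 -0.46401237 -0.17358502]
```

Emit:
send_rows([
  {"x": 0,"y": 0,"z": 0,"roll": 0},
  {"x": 0,"y": 0,"z": 0,"roll": 0},
  {"x": 0,"y": 0,"z": 0,"roll": 0},
], fingers=0.55)

```text
time: 19.98
ee_pos: [0.5334, 0.2286, 0.1486]
tool_rot: [31.8, 90.0, 22.6]
wrist_force: [0.0, 0.1, -0.3]
finger_gap: 0.0665
```

Emit:
send_rows([
  {"x": 0,"y": 0,"z": 0.02,"roll": 0},
  {"x": 0,"y": 0,"z": 0.03,"roll": 0},
  {"x": 0,"y": 0,"z": 0.05,"roll": 0},
  {"x": 0.01,"y": -0.06,"z": 0,"roll": 0},
  {"x": 0.01,"y": -0.06,"z": 0,"roll": 0},
  {"x": 0.01,"y": -0.06,"z": 0,"roll": 0},
  {"x": 0.01,"y": -0.06,"z": 0,"roll": 0},
  {"x": 0,"y": -0.06,"z": 0,"roll": 0},
  {"x": 0,"y": -0.06,"z": 0,"roll": 0},
  {"x": 0,"y": -0.06,"z": 0,"roll": 0},
  {"x": 0,"y": -0.06,"z": 0,"roll": 0},
  {"x": 0,"y": 0,"z": 0,"roll": 0},
])

```text
time: 21.48
ee_pos: [0.5715, -0.2582, 0.2481]
tool_rot: [-99.5, 89.8, -109.2]
wrist_force: [-0.3, 0.8, -0.3]
finger_gap: 0.0665
```

Emit:
send_rows([
  {"x": 0,"y": 0,"z": 0,"roll": 0},
  {"x": 0,"y": 0,"z": 0,"roll": 0},
  {"x": 0,"y": 0,"z": 0,"roll": 0},
  {"x": 0,"y": 0,"z": 0,"roll": 0},
])

```text
time: 21.98
ee_pos: [0.5736, -0.2506, 0.2486]
tool_rot: [18.8, 90.0, 9.7]
wrist_force: [-0.5, -0.6, 0.4]
finger_gap: 0.0662
```

```bash
python3 dial.py e 2>/dev/null;  python3 -c "
import cv2,numpy as np
a=np.hstack([cv2.imread('pics/dial_scene_e.png'),cv2.imread('pics/dial_side_e.png')])
b=cv2.imread('pics/side_e.png')
cv2.imwrite('pics/e.png',np.vstack([a,np.hstack([b[90:290,140:420],cv2.resize(cv2.imread('pics/scene_e.png')[190:390,240:520],(520,200))])]))"
```

```text
21.975 [ 0.5736 -0.2506  0.2486]
scene pan z 0.111 box top 0.1557
 bar [0.565 0.038 0.189] angle rel scale y -7.2 (0.011862464249134064, 0.05127190798521042)
 bar [0.596 0.28  0.189] angle rel scale y -7.6 (0.012208488769829273, 0.05118841305375099)
 dial n [-0.34  0.06  0.94] red ang 587 59.4 green ang 2581 43.8
side pan z 0.1264 box top 0.0736
 bar [0.59  0.274 0.187] angle rel scale y 0.8 (0.01734965480864048, 0.03036576509475708)
 bar [0.567 0.029 0.187] angle rel scale y -76.7 (0.02326907590031624, 0.015377816744148731)
 dial n [-0.38  0.02  0.93] red ang 63 43.1 green ang 1288 44.5
```

View pics/e.png

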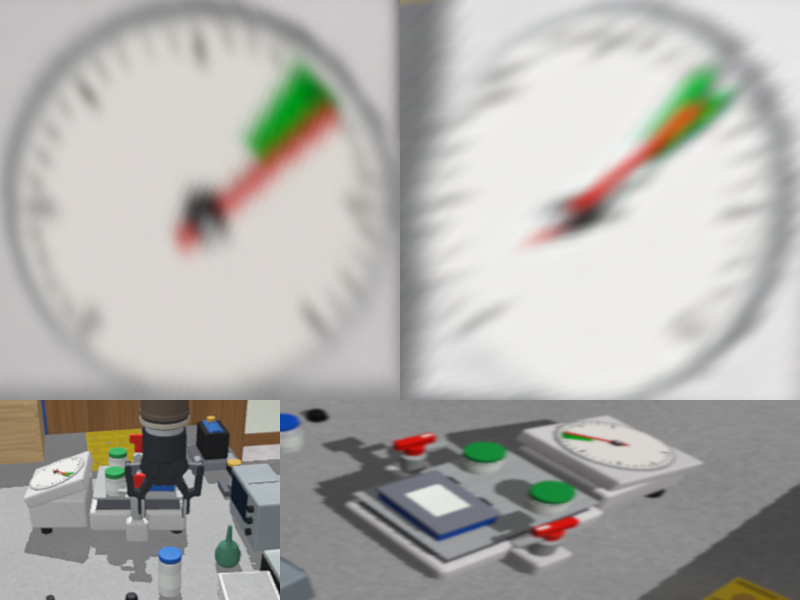

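The pointer is in or near the upper part of the band: about 49–52° from hub to tip, or 1.02–1.04 kg against a limit of 1.055. Parallax makes this uncertain, so I'll get a view along the dial's normal with the wrist camera.

```bash
python3 - <<'E'
from h import *
K,R,t=cal("wrist"); o=-R.T@t; e=manip.get_state()["ee_pos"]
print(K,"cam-tcp",o-e,"fwd",R[2],"right",R[0])
n=np.array([-.37,.058,.93]);n/=np.linalg.norm(n); D=np.array([.369,.189,.132])
for s in(.25,.3,.35):
    c=D+s*n; w=K@(R@(-s*n)); print(s,"tcp",c-(o-e),"px",w/w[2])
E
```

```text
[[308.8979616    0.         278.73897895]
 [  0.         308.8979616  207.94751759]
 [  0.           0.           1.        ]] cam-tcp [0.01046652 0.06729092 0.13268845] fwd [-0.04190622 -0.26315124 -0.96384402] right [ 9.87296601e-01 -1.58887430e-01  4.53972124e-04]
0.25 tcp [0.2662714  0.13617178 0.23121355] px [407.6893102  122.00338453   1.        ]
0.3 tcp [0.24781898 0.13906432 0.27759395] px [407.6893102  122.00338453   1.        ]
0.35 tcp [0.22936656 0.14195687 0.32397435] px [407.6893102  122.00338453   1.        ]
```

Emit:
send_rows([
  {"x": -0.026,"y": 0.0495,"z": 0.022,"roll": 10},
  {"x": -0.026,"y": 0.0495,"z": 0,"roll": 10},
  {"x": -0.026,"y": 0.0495,"z": 0,"roll": 10},
  {"x": -0.026,"y": 0.0495,"z": 0,"roll": 10},
  {"x": -0.026,"y": 0.0495,"z": 0,"roll": 10},
  {"x": -0.026,"y": 0.0495,"z": 0,"roll": 10},
  {"x": -0.026,"y": 0.0495,"z": 0,"roll": 10},
  {"x": -0.026,"y": 0.0495,"z": 0,"roll": 10},
  {"x": -0.026,"y": 0.0495,"z": 0,"roll": 10},
  {"x": 0,"y": 0,"z": 0,"roll": 0},
  {"x": 0,"y": 0,"z": 0,"roll": 0},
])

```text
time: 23.45
ee_pos: [0.3395, 0.1937, 0.2706]
tool_rot: [-120.1, 90.0, -39.3]
wrist_force: [-0.7, -1.2, -0.4]
finger_gap: 0.066
```

```bash
python3 - <<'E'
from h import *
s=manip.get_state();print(s["time"],s["ee_pos"].round(3),s["wrist_force"])
p,d,c=snap("wrist","w3.png"); print(-c[1].T@c[2])
E
```

```text
23.45 [0.34  0.194 0.271] [-0.69425707 -1.2198754  -0.38209472]
[0.27261269 0.20521026 0.40324046]
```

View pics/w3.png

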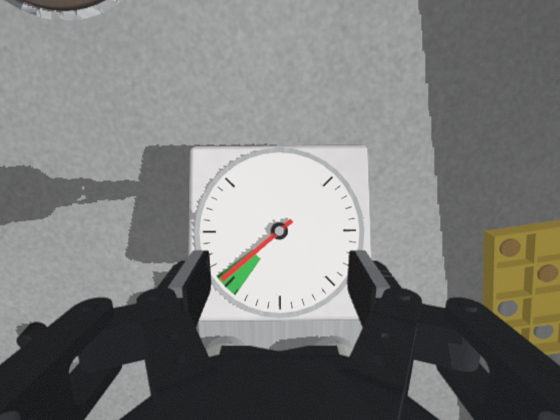

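```bash
python3 - <<'E'
from h import *
b=cv2.imread("pics/w3.png"); cv2.imwrite("pics/w3c.png",cv2.resize(b[215:305,195:295],(800,720),interpolation=cv2.INTER_CUBIC)[:600])
h=cv2.cvtColor(b,cv2.COLOR_BGR2HSV).astype(int);v,u=np.indices(h.shape[:2])
near=np.hypot(u-279,v-230)<85
red=near&((h[...,0]<6)|(h[...,0]>174))&(h[...,1]>150)
gr=near&(h[...,0]>45)&(h[...,0]<80)&(h[...,1]>120)
x,y=u[red],v[red];vx,vy,x0,y0=cv2.fitLine(np.float32(np.c_[x,y]).reshape(-1,1,2),cv2.DIST_HUBER,0,.01,.01).ravel()
print("red",red.sum(),"line ang",np.degrees(np.arctan2(abs(vx),abs(vy))),x0,y0,"offset of hub",(279-x0)*vy-(230-y0)*vx)
a=np.degrees(np.arctan2(279-u[gr],v[gr]-230));r=np.hypot(u[gr]-279,v[gr]-230)
for lo,hi in((35,45),(45,55),(55,65),(65,75)):
    m=(r>=lo)&(r<hi)
    ar=np.degrees(np.arctan2(279-u[red],v[red]-230))[(np.hypot(u[red]-279,v[red]-230)>=lo)&(np.hypot(u[red]-279,v[red]-230)<hi)&(u[red]<279)]
    print(lo,m.sum(),a[m].min().round(1) if m.any() else None,a[m].max().round(1) if m.any() else None,"red",(ar.min().round(1),ar.max().round(1)) if len(ar) else None)
E
```

```text
red 297 line ang 49.749638 252.24213 253.02249 offset of hub 0.28238678
35 72 34.6 45.0 red (np.float64(46.9), np.float64(52.0))
45 98 34.6 45.8 red (np.float64(47.4), np.float64(51.7))
55 135 34.7 53.7 red (np.float64(47.7), np.float64(51.3))
65 151 34.8 53.5 red (np.float64(48.0), np.float64(51.1))
```

View pics/w3c.png

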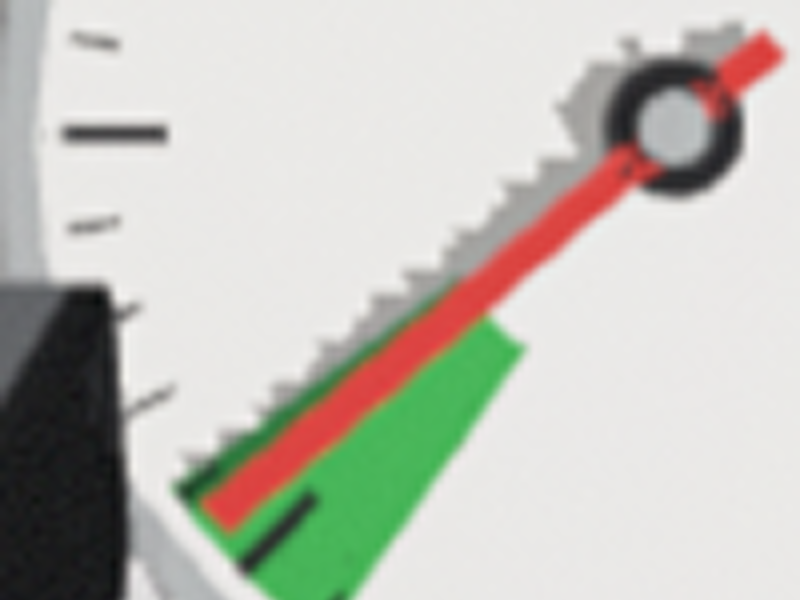

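The close view, nearly along the dial's normal, shows the pointer between the 1 kg tick and the upper edge of the green band. It reads 49.7° against a band of 35–55°, or about 1.026 kg. Over four pictures the lock bars average about 84° and 83° open (stop 83.1°). Handing in.

```bash
python3 -c "
from rig import manip
print(manip.hand_in())"
```

```text
the job is handed in; nothing more can be done
None
```

The order is made up to about 1.026 kg with the pointer at rest in the green band, and the job is handed in at about 23.5 s of the 72 s allowed.

- **Locks:** I turned the right lock first, then the left, both anticlockwise to their stops. Torque rose to about 0.6 N m against 0.06 N m of friction. Afterwards the bars measured roughly 84° and 83° open (stop 83.1°), averaged over coarse pictures that scattered by ±4°. The first grip on the right lock caught the hub under the bar, so I raised the gripper and gripped it again.
- **Tins:** The box alone read about 0.85 kg, so I set two short green-lidded tins on the dial half of the pan, lowering each until the pan carried it before letting go. Both stood upright in the last overview. The other three tins were left alone; I did not re-check their positions or the bystanders at the end.
- **Last dial check:** The close view along the dial's normal put the pointer at 49.7°, inside the 35–55° band. The scene camera had shown it nearer the upper edge because of parallax, and the close view settled that. The gripper was clear of everything, about 0.24 m above the bench at the fingertips.

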